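# Hold a tube over its stub for tacking

## Robot

A 7-joint arm with a two-finger parallel gripper is mounted at the origin on the work surface. World frame = base frame: x ahead of the robot, y to its left, z up, the work surface at z = 0. Lengths are in m, angles in degrees, forces in N, time in s.
With the tool pointing down it reaches from about 0.35 to 0.9 m from the base axis. Payload 7.2 kg.
Tool frame: the origin (TCP) lies between the finger pads; the fingertips stand 22 mm ahead of it and the grasp point (between the pads) lies 3 mm ahead of it (r.finger_overhang is the distance from the TCP to the fingertips, in m); z points along the fingers, y is the direction in which the jaws open and shut (so a half turn about z gives the same grasp; the last joint's range is limited). The gripper opens to 85 mm and grips with 20 to 120 N. Pads are 22 mm wide; open, the fingers measure 114 mm over their backs; the gripper's body (76 mm by 85 mm) begins 54 mm behind the grasp point. The pads swing forward as they close: fully open they stand 13 mm farther back than shut.
Start: joints at [-72.032, 23.554, -0.728, 91.456, 0.321, 64.991, -4.71], TCP at [0.233, 0.58, 0.253] pointing down, gripper open.
Joint ranges: [-169.25, 169.25], [-16.82, 113.86], [-84.01, 82.57], [7.8, 145.47], [-59.2, 239.2], [7.22, 106.19], [-163.78, 163.78]. Speed limits (degrees/s): [136.94, 136.94, 172.46, 172.46, 180, 180, 180].

## Interface

Orientations are given as [roll, pitch, yaw] about the fixed x, y, z axes, in that order (R = Rz(yaw) Ry(pitch) Rx(roll)).
In Python, from plant import readout, viewer, r gives the robot as it stands. The module is installed in compiled form; this text tells all that it offers.
- The arm moves only by the shell command python3 -m pendant 'ROWS' [FORCE]. ROWS is text: rows parted by semicolons, each of 7 numbers parted by spaces: the shift along the tool's x, y, z scaled (see below), then the turn, a rotation vector about the tool's x, y, z scaled (see below), then the opening in per cent of the stroke, from 0 (shut) to 100 (fully open). In form: x y z ax ay az claw; .... A call has 1 to 10 rows; each row shifts and turns the commanded pose from where the row before left it, along the tool's axes as they then stand; what a row does not reach is not made up. The controller multiplies each number of a shift by 0.8 m and each number of a turn by 120 degrees. A row lasts 1/8 s, in which the tool goes at most 62.5 mm and 10.7 degrees, less where a joint would pass 70% of its speed; a pose out of reach is approached as far as the arm can. A call with a number of a shift or a turn outside -1 to 1 is refused whole. A call with a gripper value outside its range is refused whole. The fingers move at their own pace and stop on an object; FORCE is the grip in N (left out, the last holds). Time passes only in rows, so rows that do not move let the fingers close. It gives the time, the measured TCP pose, the force and the opening at its end, in the units of the state.
- readout.read_state(): the state, without advancing time (a new reading comes with each control period).
- viewer.get_image(name): name is "scene" or "top"; returns the picture (420x560x3 uint8, red, green, blue); there is no depth.
- viewer.camera_info(name): a dict with "camera_matrix" (3x3 intrinsics, pixels), "k1" (the pictures are not rectified: a ray, as slopes to the right and down, at radius r is drawn at 1 + k1 r^2 times it, then the intrinsics apply), "extrinsics" (4x4, takes a point from world to camera coordinates). Camera axes: x right, y up, looking along -z (the intrinsics and any distortion apply to the point x, -y, -z); pixel columns grow to the right and rows downward; lengths in m; the calibration is good to about 2 mm. A picture is of the moment at which its call begins. camera_info takes no time and is no camera call.
- r.sign_off(): hands the job in, once; it reports no verdict.
Trained networks look in the newest picture that a camera, given by its name, has taken for a name from the list of things; names that differ only in an ending like _2 or _b are one class to them, and where a whole thing is asked for, a point or a joint stands for the part that bears it (a point fixed in the world has none). Each returns a list of dicts, best first, with "score" (0 to 1); they miss things now and then, are a little off and sometimes report something else, mostly with a low value. They report only what shows in the picture. A call takes as long as a camera call. They do not tell look-alikes from the thing itself.
- viewer.boxes_of(query, camera): "bbox" ([centre column, centre row, width, height] as shares, 0 to 1, of the picture: columns of its width, rows of its height, round what is visible of it).
- viewer.silhouettes(query, camera): "mask" (420x560 bool, what is visible of it) and "bbox" ([centre column, centre row, width, height] as shares, 0 to 1, of the picture: columns of its width, rows of its height, round what is visible of it).
The state is a dict: "time": time; "joints": joint angles; "joint_velocities": joint speeds; "tau": joint torques, N m; "tcp_pos": TCP position; "eef_rot": TCP orientation; "force": force on the tool from outside, world axes, zero at the start; "torque": the same for the moment, N m; "gripper_width": finger opening in m.
Only numpy, scipy, OpenCV 4.12 (cv2) and the standard library are available. Lean on these libraries where they do the work, as an engineer would, in place of code of your own. Each camera call takes 0.05 s, during which the arm holds its last target. There are 200 camera calls.

## Task

Pick up the rectangular steel tube that stands among the other stock pieces, carry it upright over the top edge of the low spatter screen without touching the screen, and hold it for tack welding above the rectangular stub on the clamped base plate: upright, centred over the stub, its long sides parallel to the stub's, with an open gap of about 10 mm and never touching the base plate or its stubs. The program finishes while the gripper still holds the tube still there; leave everything else where it stands.

Things in the scene. Friction and masses are not known exactly. Their poses are not given: they have to be found in the camera images.
- tube_mid (a point): centre (half-way up) of the loose rectangular steel tube: 60 mm (its x) by 40 mm (its y) outside, 110 mm tall, 4 mm walls, open at both ends, about 0.45 kg, standing upright on the bench; z up, so its lower rim is 55 mm below this point
- tube: the same rectangular tube; origin at the centre of its lower rim, axes as above
- stub_top (a point): centre of the upper rim of the rectangular stub, 60 mm (x) by 40 mm (y) outside, 4 mm walls, the same section as the tube; this rim is 40 mm above the bench; z up
- base: fixed steel weldment clamped to the bench: plate 240 (x) by 130 (y) by 10 mm, origin at the centre of its underside; the rectangular stub, 30 mm tall, is centred at x = -55 mm; a round stub, 48 mm diameter and 30 mm tall, at x = +70 mm
- screen: fixed upright aluminium spatter screen on the bench between the stock and the weldment: 500 mm long (its x), 8 mm thick at the top (y), 120 mm tall, with two low feet reaching 40 mm to each side; origin at the middle of its underside
- screen_edge (a point): middle of the screen's top edge, 120 mm above the bench; x along the screen, y across it
- square_mid (a point): centre of a loose square steel tube 40 x 40 mm, 80 mm tall, standing; not to be moved
- pipe_mid (a point): centre of a loose round steel pipe, 48 mm diameter, 95 mm tall, standing; not to be moved
- hammer: loose hammer lying on the bench, not to be moved
- brush: loose brush lying on the bench, not to be moved
- sprayer: loose green spray bottle, 72 mm diameter, 205 mm tall, standing; not to be moved
- magnet: loose triangular welding magnet, 90 mm legs, 20 mm tall, not to be moved
- tin: loose open tin, 84 mm diameter, 90 mm tall, not to be moved
- offcut: loose steel bar offcut 90 x 30 x 20 mm, not to be moved
There are look-alikes about, which are no part of the job. Leave any purple or red look-alike of the tube alone.

How it is judged:
By the outcome, as a careful person would: the job done as asked, in the order asked, and still so for the second after the job is handed in, while the arm keeps its last pose, push and grip.
It also fails if it takes over 42 s, if anything falls off the work surface, if the arm or the gripper's body presses on something with over 40 N, if the wrist force passes 120 N, or if a joint passes its speed limit or range.

## Working session

There is one attempt and no reset: what is moved stays moved. The work goes in short steps, Python scripts to look and compute and a shell command to move; the robot and the scene stay as the last step left them, time stands still between calls to the robot, and variables do not carry over. Pictures are saved under pics/ and viewed, about 8 in all and at most 12, crops included, and the job is handed in when it is done.

```bash
mkdir -p pics; python3 - <<'E'
from plant import readout, viewer, r
import cv2,numpy as np
print(readout.read_state())
for c in("scene","top"):
    im=viewer.get_image(c); cv2.imwrite(f"pics/{c}0.png",im[:,:,::-1])
    ci=viewer.camera_info(c); print(c,ci)
    for q in("tube","base","screen","stub_top","tube_mid"):
        for d in viewer.boxes_of(q,c)[:4]:
            b=np.array(d["bbox"])*[560,420,560,420]; print(q,round(d["score"],2),b.round(0))
E
```

```text
{'time': 0.0, 'joints': array([-72.03194556,  23.60075398,  -0.72774972,  91.50480006,
         0.32143536,  64.99015839,  -4.70944993]), 'joint_velocities': array([-0.04491389, -0.12827881, -0.04942892,  0.11603684, -0.01646559,
        0.05131852, -0.02730591]), 'tau': array([-5.52030997e-04, -6.00611472e+01,  6.81664310e-01, -2.99412078e+01,
        1.36875789e-02,  1.08627963e-02, -4.44855357e-05]), 'tcp_pos': array([0.23274217, 0.57954604, 0.25243972]), 'eef_rot': array([-1.79906623e+02,  7.40861355e-03,  1.58125758e+02]), 'force': array([-0.68308529,  0.78735835, -0.71533743]), 'torque': array([ 0.01752414, -0.01830184, -0.01648529]), 'gripper_width': 0.08537397555772702}
scene {'camera_matrix': array([[420.93118484,   0.        , 274.14204814],
       [  0.        , 420.93118484, 210.46430114],
       [  0.        ,   0.        ,   1.        ]]), 'k1': 0.019588871494501184, 'extrinsics': array([[ 0.49632532,  0.8680872 , -0.00926222, -0.27840785],
       [-0.65558457,  0.38177911,  0.65150103,  0.27931792],
       [ 0.56909583, -0.31728429,  0.75859121, -1.54033364],
       [ 
[... 631 characters left out ...]
 'extrinsics': array([[ 0.02566738, -0.99959624, -0.01218761,  0.0265477 ],
       [ 0.996844  ,  0.02467675,  0.07545262, -0.5294726 ],
       [-0.0751214 , -0.01408582,  0.9970749 , -1.19508055],
       [ 0.        ,  0.        ,  0.        ,  1.        ]])}
tube 0.72 [318. 155.  25.  32.]
tube 0.71 [348. 238.  22.  27.]
tube 0.59 [407. 299.  34.  19.]
tube 0.57 [319. 259.  24.  18.]
base 0.83 [221. 213.  67.  87.]
base 0.31 [351. 239.  20.  27.]
screen 0.72 [286. 201.  32. 173.]
screen 0.28 [421. 262.  67.  22.]
stub_top 0.43 [350. 238.  20.  25.]
tube_mid 0.88 [317. 156.  22.  28.]
tube_mid 0.83 [351. 237.  26.  25.]
tube_mid 0.61 [406. 298.  32.  17.]
tube_mid 0.57 [322. 260.  30.  24.]
```

View pics/scene0.png

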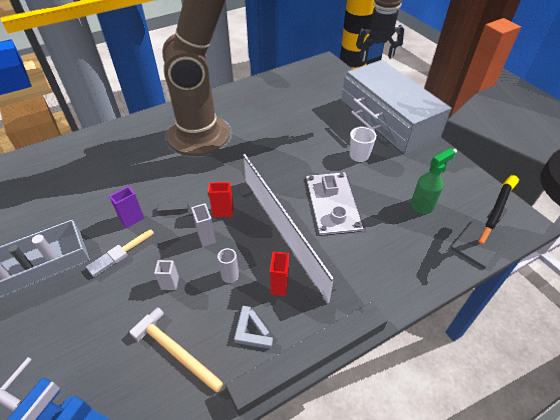

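View pics/top0.png

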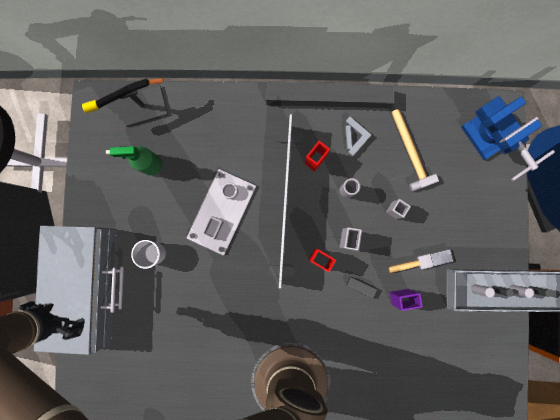

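```bash
cat > h.py <<'E'
from plant import readout, viewer, r
import cv2,numpy as np
from scipy.optimize import minimize
CI={c:viewer.camera_info(c) for c in("scene","top")}
def proj(P,c):
    ci=CI[c]; E=ci["extrinsics"]; q=np.atleast_2d(P)@E[:3,:3].T+E[:3,3]
    s=np.c_[q[:,0],-q[:,1]]/-q[:,2:3]; s=s*(1+ci["k1"]*(s**2).sum(1,keepdims=True))
    K=ci["camera_matrix"]; return s*[K[0,0],K[1,1]]+K[:2,2]
def ground(px,c,z):  # pixel -> world xy at height z
    return minimize(lambda p:((proj([p[0],p[1],z],c)[0]-px)**2).sum(),[.5,0],method="Nelder-Mead",options=dict(xatol=1e-5,fatol=1e-6)).x
def box(cx,cy,lx,ly,z0,z1): 
    return np.array([[cx+a*lx/2,cy+b*ly/2,z] for a in(-1,1) for b in(-1,1) for z in(z0,z1)])
def place(P,p,z=0):
    a=np.radians(p[2]); c,s=np.cos(a),np.sin(a)
    return np.c_[P[:,0]*c-P[:,1]*s+p[0],P[:,0]*s+P[:,1]*c+p[1],P[:,2]+z]
S=4
def render(parts,p,c):
    m=np.zeros((420*S,560*S),np.uint8)
    for P in parts:
        u=(proj(place(P,p),c)+.5)*S-.5
        cv2.fillConvexPoly(m,cv2.convexHull((u*16).round().astype(np.int32)),1,shift=4)
    return m
def fit(parts,p0,masks):
    M={c:np.kron(m.astype(np.uint8),np.ones((S,S),np.uint8)) for c,m in masks.items()}
    def cost(v):
        p=v*[1,1,1000]; t=0
        for c in M:
            a=render(parts,p,c); t+=1-(a&M[c]).sum()/(a|M[c]).sum()
        return t
    x0=np.array(p0)/[1,1,1000]; best=None
    for st in(.02,.008):
        sim=np.vstack([x0]+[x0+d for d in np.eye(3)*st])
        o=minimize(cost,x0,method="Nelder-Mead",options=dict(initial_simplex=sim,xatol=1e-5,fatol=1e-5,maxiter=90)); x0=o.x
    return o.x*[1,1,1000],o.fun
th=np.linspace(0,2*np.pi,24)
cyl=np.array([[.07+.024*np.cos(t),.024*np.sin(t),z] for t in th for z in(.01,.04)])
PARTS=dict(tube=[box(0,0,.06,.04,0,.11)],base=[box(0,0,.24,.13,0,.01),box(-.055,0,.06,.04,.01,.04),cyl],screen=[box(0,0,.5,.008,0,.12)])
def near(q,c,px,tol=15):
    for d in viewer.silhouettes(q,c):
        b=np.array(d["bbox"][:2])*[560,420]
        if np.hypot(*(b-px))<tol: return d["mask"]
    print("no",q,c)
E
python3 - <<'E'
from h import *
im={c:viewer.get_image(c) for c in CI}
px=dict(tube=dict(scene=(204,224),top=(350,238)),base=dict(scene=(335,204),top=(221,213)),screen=dict(scene=(288,228),top=(286,201)))
yaw=dict(tube=[0,45,90,135],base=[-30],screen=[90])
out=[]
yy={"base":[60,-120,-30,150]}
for q in px:
    mk={c:near(q,c,np.array(px[q][c])) for c in px[q]}
    mk={c:m for c,m in mk.items() if m is not None}
    g=ground(px[q]["top"],"top",.05)
    R=[fit(PARTS[q],[*g,y],mk) for y in yy.get(q,yaw[q])]
    for p,f in sorted(R,key=lambda t:t[1])[:2]: print(q,p.round(4),round(f,3))
    best=min(R,key=lambda t:t[1])[0]
    for c in im:
        for P in PARTS[q]:
            u=proj(place(P,best),c); h=cv2.convexHull((u*16).round().astype(np.int32))
            out.append((c,h))
# other stock positions
for n,p,z in(("square",(400,208),.08),("pipe",(349,187),.095),("red1",(322,260),.1),("red2",(318,155),.1),("tin",(146,254),.09),("sprayer",(144,160),.15)): print(n,ground(p,"top",z).round(3))
def crop(c,x,y,w,h,s):
    a=im[c][y:y+h,x:x+w,::-1]; a=cv2.resize(a,None,fx=s,fy=s,interpolation=cv2.INTER_CUBIC)
    for cc,hh in out:
        if cc==c: cv2.polylines(a,[(((hh/16.+.5-[x,y])*s-.5)*16).round().astype(np.int32)],True,(0,255,0),1,shift=4)
    return a
A=crop("top",180,100,260,200,3); cv2.imwrite("pics/fit_top.png",A)
cv2.imwrite("pics/fit_scene.png",crop("scene",150,140,230,170,3))
E
```

```text
tube [ 4.47700e-01 -1.63800e-01  1.72382e+02] 0.298
tube [ 0.4477 -0.1639 -7.4029] 0.298
no base scene
base [  0.5236   0.231  -22.5105] 0.027
base [  0.5236   0.231  157.4895] 0.027
screen [ 0.5563  0.0326 -2.2869] 0.873
square [ 0.541 -0.309]
pipe [ 0.597 -0.155]
red1 [ 0.384 -0.079]
red2 [ 0.689 -0.062]
tin [0.387 0.434]
sprayer [0.653 0.432]
```

View pics/fit_top.png

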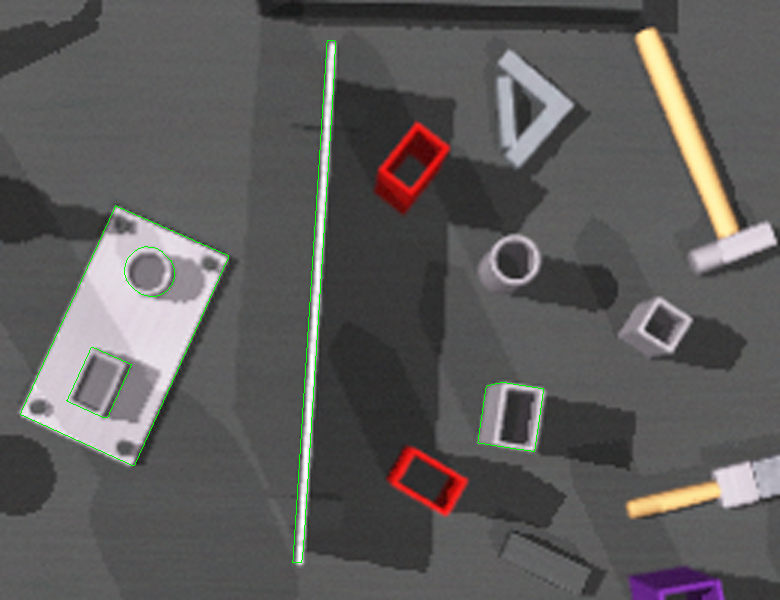

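View pics/fit_scene.png

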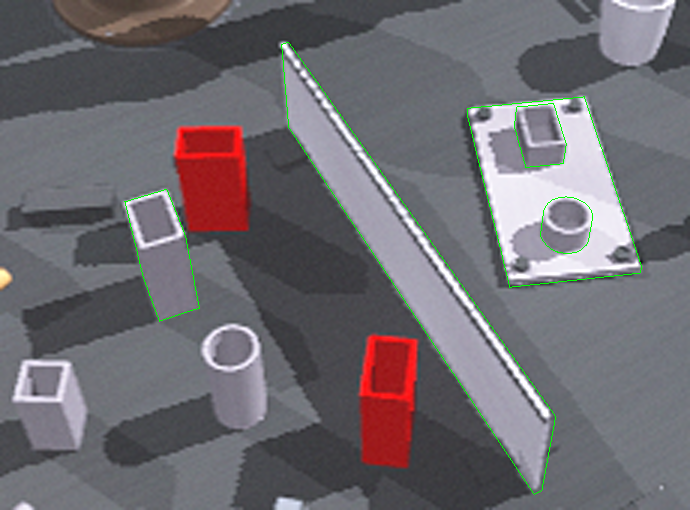

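Candidates for the tube: grey rectangular tube at top (350,238) / scene (204,224); red at top (318,155) and (322,260); purple (406,299); grey square tube (400,208); pipe (349,187). I choose the grey rectangular one. The crops show the fit outline sitting on it, and on the screen and base too.

```bash
cat > go.py <<'E'
import sys,numpy as np
from scipy.spatial.transform import Rotation as R
from plant import readout
def go(x,y,z,yaw,rows=1,frm=None):
    s=readout.read_state(); p,e=(s["tcp_pos"],s["eef_rot"]) if frm is None else (np.array(frm[:3]),[180,0,frm[3]])
    A=R.from_euler("xyz",e,degrees=True); B=R.from_euler("xyz",[180,0,yaw],degrees=True)
    d=A.inv().apply(np.array([x,y,z])-p)/.8/rows; w=np.degrees((A.inv()*B).as_rotvec())/120/rows
    print("from",np.round(p,4),np.round(e,2),"rows",rows,"shift",d.round(5),"turn",w.round(5),"totmm",(d*rows*800).round(1))
E
python3 - <<'E'
from go import go
go(.46,.22,.26,158.1,9)
go(.4477,-.164,.26,158.1,9,(.46,.22,.26,158.1))
E
```

```text
from [0.2329 0.58   0.2533] [-180.     -0.    158.12] rows 9 shift [-0.0479  -0.03464 -0.00093] turn [-0.e+00 -0.e+00  2.e-05] totmm [-344.9 -249.4   -6.7]
from [0.46 0.22 0.26] [180.    0.  158.1] rows 9 shift [-0.01831 -0.05012 -0.     ] turn [0. 0. 0.] totmm [-131.8 -360.9   -0. ]
```

```bash
python3 -m pendant '-0.024 -0.017 0 0 0 0 100; -0.048 -0.035 -0.001 0 0 0 100; -0.048 -0.035 -0.001 0 0 0 100; -0.048 -0.035 -0.001 0 0 0 100; -0.048 -0.035 -0.001 0 0 0 100; -0.048 -0.035 -0.001 0 0 0 100; -0.048 -0.035 -0.001 0 0 0 100; -0.048 -0.035 -0.001 0 0 0 100; -0.048 -0.035 -0.001 0 0 0 100; -0.024 -0.018 0 0 0 0 100'
python3 -m pendant '-0.018 -0.05 0 0 0 0 100; -0.018 -0.05 0 0 0 0 100; -0.018 -0.05 0 0 0 0 100; -0.018 -0.05 0 0 0 0 100; -0.018 -0.05 0 0 0 0 100; -0.018 -0.05 0 0 0 0 100; -0.018 -0.05 0 0 0 0 100; -0.018 -0.05 0 0 0 0 100; -0.018 -0.05 0 0 0 -0.06 100; 0 0 0 0 0 -0.06 100'
python3 -m pendant '0 0 0 0 0 0 100; 0 0 0 0 0 0 100'
python3 - <<'E'
from h import *; from go import go
go(.4477,-.164,.26,172.6)
im=viewer.get_image("scene"); a=viewer.get_image("top")
p=[.4477,-.1638,-7.4]
A=cv2.resize(im[120:290,130:300,::-1],None,fx=3,fy=3); B=cv2.resize(a[160:330,290:430,::-1],None,fx=3,fy=3)
cv2.imwrite("pics/above.png",np.hstack([A[:510],cv2.resize(B,(270,510))]) if 0 else A)
E
```

```text
time: 2.25
tcp_pos: [0.461, 0.2131, 0.26]
eef_rot: [-180.0, 0.1, 157.9]
force: [0.2, 0.2, 0.2]
gripper_width: 0.0855
time: 3.5
tcp_pos: [0.444, -0.1694, 0.2599]
eef_rot: [-179.9, 0.0, 172.4]
force: [0.4, -0.1, 0.6]
gripper_width: 0.0855
time: 3.75
tcp_pos: [0.4454, -0.165, 0.2597]
eef_rot: [180.0, 0.0, 172.4]
force: [-0.5, 0.3, 0.3]
gripper_width: 0.0855
from [ 0.4454 -0.165   0.2597] [1.7998e+02 1.0000e-02 1.7237e+02] rows 1 shift [-0.00267  0.00157 -0.00035] turn [ 2.00e-04  5.00e-05 -1.88e-03] totmm [-2.1  1.3 -0.3]
```

View pics/above.png

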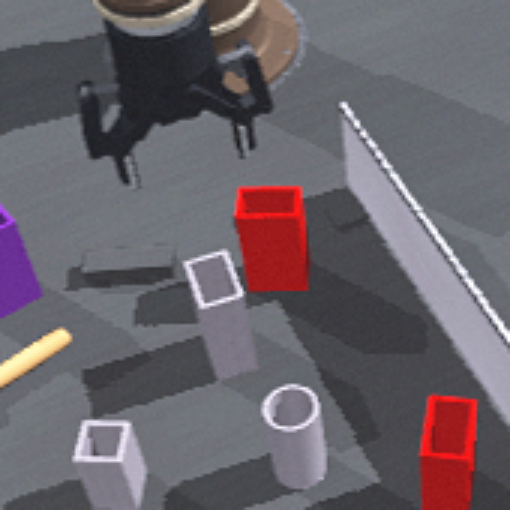

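The jaws are above the grey tube and aligned across its 40 mm sides, with red and pipe clear of them. Descending to grasp.

```bash
python3 -m pendant '-0.003 0.0015 0.02 0 0 -0.002 100; 0 0 0.045 0 0 0 100; 0 0 0.045 0 0 0 100; 0 0 0.04 0 0 0 100; 0 0 0.03 0 0 0 100; 0 0 0.02 0 0 0 100; 0 0 0.018 0 0 0 100; 0 0 0 0 0 0 100; 0 0 0 0 0 0 100' 60
python3 - <<'E'
from h import *
cv2.imwrite("pics/low.png",cv2.resize(viewer.get_image("scene")[150:270,140:300,::-1],None,fx=4,fy=4))
E
```

```text
time: 4.97
tcp_pos: [0.4488, -0.1643, 0.0858]
eef_rot: [-180.0, 0.0, 172.8]
force: [0.7, 0.1, -1.0]
gripper_width: 0.0849
```

View pics/low.png

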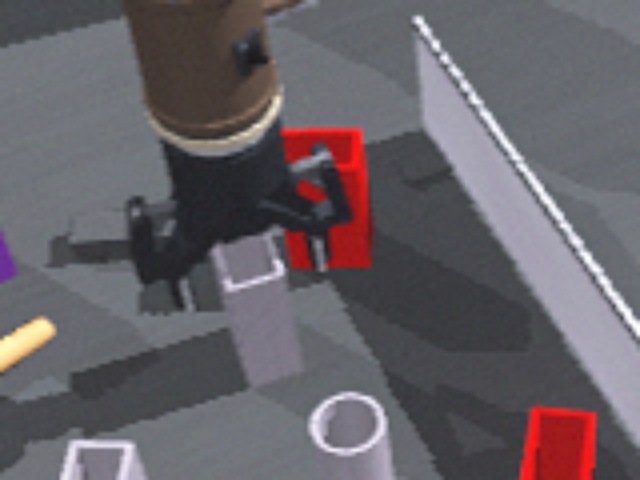

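The fingers straddle the tube with both sides clear, so I close.

```bash
python3 -m pendant '0 0 0 0 0 0 45; 0 0 0 0 0 0 40; 0 0 0 0 0 0 30; 0 0 0 0 0 0 20; 0 0 0 0 0 0 20; 0 0 0 0 0 0 20; 0 0 0 0 0 0 20' 80
python3 -m pendant '0 0 -0.01 0 0 0 20; 0 0 -0.03 0 0 0 20; 0 0 -0.04 0 0 0 20; 0 0 -0.04 0 0 0 20; 0 0 -0.04 0 0 0 20; 0 0 -0.03 0 0 0 20; 0 0 -0.015 0 0 0 20; 0 0 0 0 0 0 20; 0 0 0 0 0 0 20'
python3 - <<'E'
from h import *; from go import go
go(.4728,.2521,.29,157.5,10)
cv2.imwrite("pics/lift.png",cv2.resize(viewer.get_image("scene")[90:270,130:330,::-1],None,fx=3,fy=3))
E
```

```text
time: 5.9
tcp_pos: [0.4487, -0.1643, 0.0858]
eef_rot: [-180.0, 0.0, 172.8]
force: [-1.1, 0.1, 5.1]
gripper_width: 0.0394
time: 7.02
tcp_pos: [0.4477, -0.1639, 0.2482]
eef_rot: [180.0, -0.1, 172.8]
force: [0.8, 0.4, -5.0]
gripper_width: 0.0393
from [ 0.4477 -0.1639  0.2482] [ 1.8000e+02 -1.1000e-01  1.7277e+02] rows 10 shift [ 0.00345  0.05198 -0.00521] turn [-1.000e-05 -9.000e-05  1.272e-02] totmm [ 27.6 415.8 -41.7]
```

View pics/lift.png

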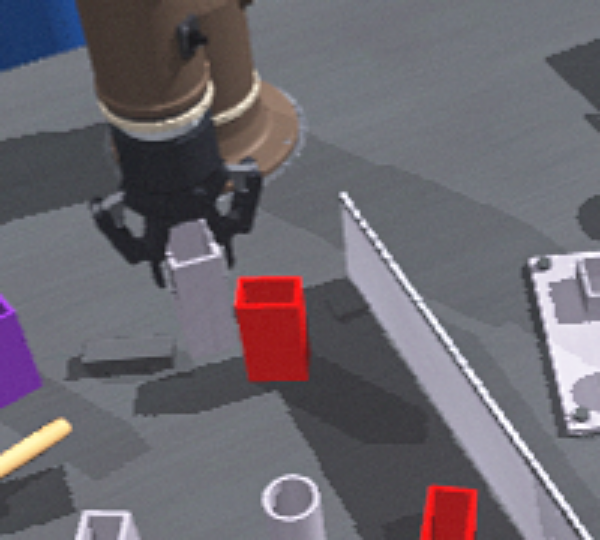

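```bash
python3 -m pendant '0 0 -0.015 0 0 0 20; 0.001 0.02 -0.015 0 0 0 20; 0.003 0.04 -0.01 0 0 0 20; 0.003 0.05 0 0 0 0 20; 0.003 0.05 0 0 0 0 20; 0.003 0.05 0 0 0 0 20; 0.003 0.05 0 0 0 0 20; 0.003 0.05 0 0 0 0 20; 0.003 0.05 0 0 0 0 20; 0.003 0.05 0 0 0 0 20'
python3 -m pendant '0.003 0.05 0 0 0 0 20; 0.003 0.04 0 0 0 0 20; 0.003 0.025 0 0 0 0 20; 0.002 0.015 0 0 0 0.02 20; 0 0 0 0 0 0.03 20; 0 0 0 0 0 0.04 20; 0 0 0 0 0 0.035 20; 0 0 0 0 0 0 20; 0 0 0 0 0 0 20'
python3 - <<'E'
from go import go
go(.4728,.2521,.18,157.5,1)
E
```

```text
time: 8.32
tcp_pos: [0.4699, 0.165, 0.2817]
eef_rot: [-180.0, 0.0, 172.7]
force: [0.2, -0.3, -5.8]
gripper_width: 0.0391
time: 9.45
tcp_pos: [0.4743, 0.2678, 0.2814]
eef_rot: [-180.0, 0.0, 157.8]
force: [-0.4, 0.3, -5.6]
gripper_width: 0.0393
from [0.4743 0.2678 0.2814] [-1.7999e+02  1.0000e-02  1.5783e+02] rows 1 shift [-0.00567 -0.01883  0.12673] turn [-9.00e-05  4.00e-05  2.79e-03] totmm [ -4.5 -15.1 101.4]
```

```bash
python3 -m pendant '-0.003 -0.009 0.01 0 0 0.003 20; -0.003 -0.01 0.02 0 0 0 20; 0 0 0.03 0 0 0 20; 0 0 0.03 0 0 0 20; 0 0 0.02 0 0 0 20; 0 0 0.009 0 0 0 20; 0 0 0 0 0 0 20; 0 0 0 0 0 0 20; 0 0 0 0 0 0 20'
cat > look.py <<'E'
from h import *
import sys
s=readout.read_state(); t=s["tcp_pos"]; print(t.round(4),s["eef_rot"].round(2))
p=[t[0],t[1],s["eef_rot"][2]-180]; B=[.5236,.231,-22.5]
im={c:viewer.get_image(c) for c in CI}
def crop(c,x,y,w,h,sc):
    a=cv2.resize(im[c][y:y+h,x:x+w,::-1],None,fx=sc,fy=sc,interpolation=cv2.INTER_CUBIC)
    for pts,pp,z,col in [(PARTS["tube"][0],p,t[2]-.0858,(0,255,0))]+[(P,B,0,(255,160,0)) for P in PARTS["base"]]:
        q=((proj(place(pts,pp,z),c)+.5-[x,y])*sc*16).round().astype(np.int32)
        if len(pts)==8:
            for i in range(8):
                for j in (1,2,4):
                    if not i&j: cv2.line(a,tuple(map(int,q[i])),tuple(map(int,q[i|j])),col,1,shift=4)
        else: cv2.polylines(a,[cv2.convexHull(q)],True,col,1,shift=4)
    return a
A=crop("scene",285,115,95,130,4.6); Bm=crop("top",180,160,85,130,4.6)
cv2.imwrite(sys.argv[1],np.hstack([A,Bm])[:600,:])
E
python3 look.py pics/l1.png
```

```text
time: 10.58
tcp_pos: [0.4732, 0.2524, 0.1868]
eef_rot: [179.9, 0.0, 157.4]
force: [0.1, 0.1, -5.3]
gripper_width: 0.0392
[0.4732 0.2524 0.1868] [1.7993e+02 4.0000e-02 1.5741e+02]
```

View pics/l1.png

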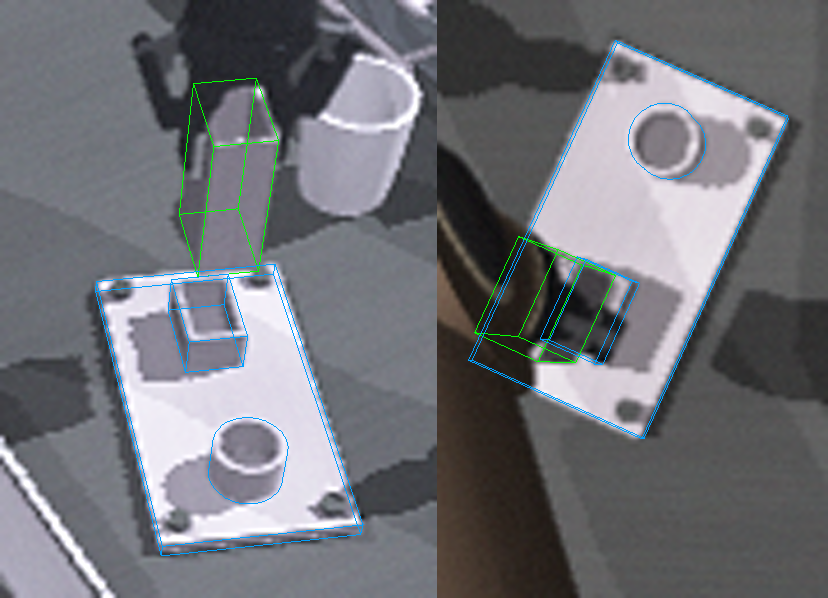

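Scene: the tube hangs upright above the stub with its outline on the fit, lower rim at about row 275, and the stub outline within a pixel. I'll check the relative offset using the scene camera.

```bash
python3 - <<'E'
from h import *
from scipy.ndimage import map_coordinates
s=readout.read_state(); t=s["tcp_pos"]; yw=s["eef_rot"][2]-180
im=np.mean([viewer.get_image("scene").astype(float) for _ in range(4)],0).mean(2)
for d in viewer.silhouettes("base","scene")[:2]: print("base",round(d["score"],2),(np.array(d["bbox"])*[560,420,560,420]).round(1)); mb=d["mask"] if d["score"]>.5 else None; break
p,f=fit(PARTS["base"],[.5236,.231,-22.5],dict(scene=mb)); print("base scene-only",p.round(4),round(f,3))
a=np.radians(p[2]); print("stub",(p[0]-.055*np.cos(a)).round(4),(p[1]-.055*np.sin(a)).round(4))
g=cv2.GaussianBlur(im,(0,0),.8); G=np.hypot(cv2.Sobel(g,-1,1,0),cv2.Sobel(g,-1,0,1))
def score(segs):
    q=np.vstack([np.linspace(u,v,40) for u,v in segs]); u=proj(q,"scene"); return map_coordinates(G,[u[:,1],u[:,0]],order=1).mean()
def edges(P,p,z,ix): Q=place(P,p,z); return [(Q[i],Q[j]) for i,j in ix]
# index bits: x=4,y=2,z=1 ; facing camera: -y? choose front +x face and lower rim
def search(P,p0,z,ix):
    best=max(((score(edges(P,[p0[0]+dx,p0[1]+dy,p0[2]+w],z,ix)),dx,dy,w) for dx in np.arange(-.006,.0061,.001) for dy in np.arange(-.006,.0061,.001) for w in(-4,-2,0,2,4)))
    return np.round(best,4)
T=PARTS["tube"][0]; 
# +x face: 4,5,6,7 ; its edges; plus -y lower edge 0-4, -y vertical 0-1
print("tube vs tcp",search(T,[t[0],t[1],yw],t[2]-.0858,[(4,5),(6,7),(4,6),(5,7)]))
Sb=box(0,0,.06,.04,0.01,.04)
print("stub vs est",search(Sb,[.4728,.2521,-22.5],0,[(4,5),(6,7),(4,6),(5,7),(1,5),(3,7),(1,3)]))
E
```

```text
base 0.89 [334.8 205.   53.9  65.1]
base scene-only [  0.5231   0.2322 -23.5288] 0.052
stub 0.4726 0.2542
tube vs tcp [ 1.410907e+02 -3.000000e-03  4.000000e-03 -2.000000e+00]
stub vs est [ 2.031367e+02  2.000000e-03 -4.000000e-03  4.000000e+00]
```

```bash
python3 -m pendant '0 0 0.01 0 0 0 20; 0 0 0.018 0 0 0 20; 0 0 0.016 0 0 0 20; 0 0 0.01 0 0 0 20; 0 0 0.006 0 0 0 20; 0 0 0.003 0 0 0 20; 0 0 0 0 0 0 20; 0 0 0 0 0 0 20; 0 0 0 0 0 0 20; 0 0 0 0 0 0 20'
sed -i 's/^A=crop.*/A=crop("scene",305,125,60,75,8);Bm=cv2.resize(im["scene"][125:200,305:345,::-1],None,fx=8,fy=8,interpolation=cv2.INTER_CUBIC)/' look.py
python3 look.py pics/l2.png
```

```text
time: 12.18
tcp_pos: [0.473, 0.2523, 0.1359]
eef_rot: [180.0, 0.0, 157.4]
force: [0.4, 0.2, -4.4]
gripper_width: 0.0388
[0.473  0.2523 0.1359] [1.7998e+02 1.0000e-02 1.5741e+02]
```

View pics/l2.png

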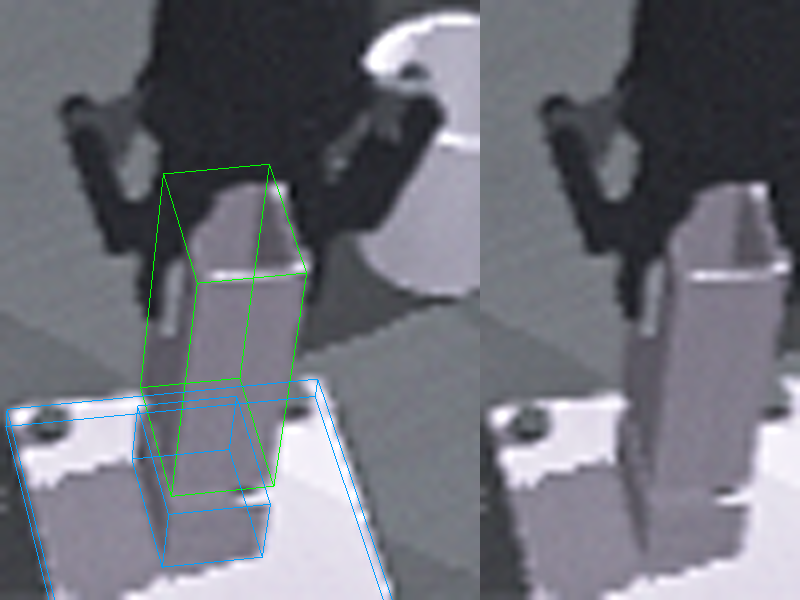

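Scene crop: the tube's lower corners are at about (175,492) and (274,487). The stub's rim is about 18 crop px below, which matches a gap of about 10 mm. The stub lies about 1 mm further in +y than my estimate, so I nudge by that much, settle and check that nothing else moved.

```bash
python3 -m pendant '0 0.0012 0 0 0 0.003 20; 0 0 0 0 0 0 20; 0 0 0 0 0 0 20; 0 0 0 0 0 0 20; 0 0 0 0 0 0 20; 0 0 0 0 0 0 20; 0 0 0 0 0 0 20; 0 0 0 0 0 0 20'
python3 - <<'E'
from h import *
im=viewer.get_image("top"); a=cv2.imread("pics/top0.png")[:,:,::-1]
d=cv2.absdiff(im,a.copy()).max(2)[60:320,290:]; print("stock side changed px (x>=290):"); n,_,st,ce=cv2.connectedComponentsWithStats((d>60).astype(np.uint8))
print([(int(c[0]+290),int(c[1]+60),int(s[4])) for c,s in zip(ce[1:],st[1:]) if s[4]>8])
s=readout.read_state(); print(s["time"],s["tcp_pos"].round(4),s["joint_velocities"].round(2),s["gripper_width"])
E
```

```text
time: 13.28
tcp_pos: [0.4732, 0.2531, 0.1357]
eef_rot: [-180.0, -0.0, 157.0]
force: [-0.4, 0.3, -4.4]
gripper_width: 0.0391
stock side changed px (x>=290):
[(350, 240, 195), (323, 258, 97), (398, 266, 106), (449, 302, 80), (398, 301, 69), (417, 300, 64)]
13.325 [0.4733 0.2531 0.1357] [-0.01 -0.05  0.01  0.14  0.01 -0.03  0.01] 0.039050377334077506
```

```bash
python3 - <<'E'
from h import *
a=cv2.imread("pics/top0.png")[225:325,300:470]; b=viewer.get_image("top")[225:325,300:470,::-1]
cv2.imwrite("pics/cmp.png",np.vstack([cv2.resize(x,None,fx=3,fy=3) for x in(a,b)]))
E
```

```text
(no output)
```

View pics/cmp.png

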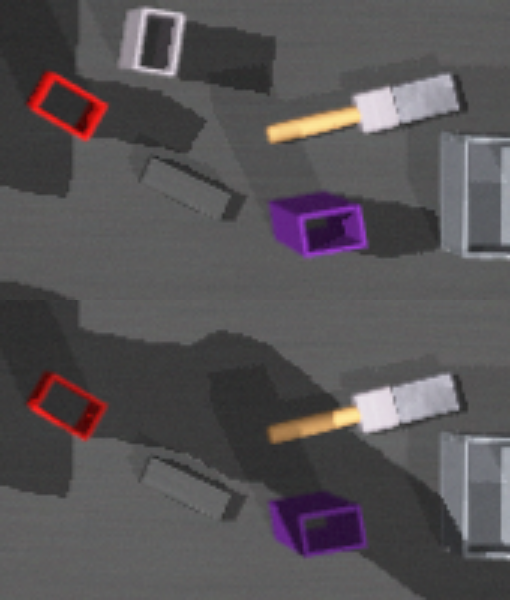

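The differences are only the arm's shadow. Everything stands where it was, and the grey tube alone is gone from the stock.

```bash
python3 -c "
from plant import r; print(r.sign_off())"
```

```text
the job is handed in; nothing more can be done
None
```

I handed the job in at about 13.4 s of the 42 s allowed, with the gripper still holding the grey rectangular tube still above the rectangular stub. I gripped it at 80 N across its 40 mm sides. It went over the screen with its lower rim about 0.19 m up, roughly 70 mm above the screen's top edge.

**Last checks**
- **Position:** the TCP was at (0.473, 0.253, 0.136), upright to within 0.1°. The tube's yaw was about -23°, against a stub yaw of -22.5° (top camera) and -23.5° (scene camera).
- **Gap:** the lower rim was at about 50 mm, so the gap over the 40 mm stub is about 10 mm, and it showed as open in the scene picture.
- **Grip and contact:** the opening held at 39 mm. The force reading stayed at about the tube's weight, with no sign of contact.
- **Other pieces:** in the last crop (the near red piece, offcut, brush and purple piece) only the arm's shadow had changed. A pixel comparison of the rest of the stock side showed no other changes. I did not compare the far side of the screen.

**Disagreements**
- The two cameras put the stub about 2 mm and 1° apart. I set the tube between them with a last nudge of 1 mm, so the centring is good to about 1–2 mm.
- A quick edge-matching search gave noisy offsets of several millimetres, which the overlays contradicted, so I left it out.

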